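# Blank off the coolant port with the cam-lever coupler

### The job

Blank off the cooling manifold for its leak test: put the grooved aluminium plug into the open coupler, press it straight down by feel past the drag of the seal until it is fully home, then swing both cam levers down together until they lie flat along the coupler. Go by feel and ease off as soon as something stops: do not push the plug with more than about 25 N or each lever with more than about 40 N, and never force levers that jam. Let go of everything, and leave the other things on the bench where they are.

Things in the scene. Friction and masses are not known exactly. Their poses are not given: they have to be found in the camera images.
- plug: Blanking plug, bare aluminium, 43 mm tall, upright on the bench, 0.11 to 0.2 kg. Origin: centre of its underside. Going up: lip 32 mm across (0 to 6 mm, bevelled foot), round groove down to 23 mm across (6 to 17), land 32 mm across (17 to 26), flange 41 mm across (26 to 29), pull bar on top. Any yaw fits the coupler. Not to be confused with the brass plug with hexagon head and thread.
- plug_bar (a point): Middle of the plug's pull bar, 36 mm above its underside; axes as the plug's. The bar spans 29 to 43 mm above the underside; it is 14 mm wide along x and 34 mm long along y.
- manifold: Cooling manifold, fixed: aluminium bar 50 mm (x) by 160 mm (y), top 45 mm above the bench, pressure gauge at the -y end, ball valve at the +y end (reaching 115 mm from the middle, at most 83 mm high). Origin: centre of its underside. On its middle stands the coupler, mouth up: a cup 41 mm across with a 34 mm bore (1 mm around the plug) and a bevelled mouth 5 mm above its lever pins.
- port (a point): On the coupler's axis at the nominal height of the lever pins, 112 mm above the bench; axes as the manifold's. x and y are true, but the coupler is clamped by its threaded stem, so pins, mouth, seal and home all stand up to 10 mm higher or lower than nominal. With the plug home, the top of its bar is 24.5 mm above the real pins.
- seat (a point): Nominal place of the plug's underside at home, 18.5 mm under port (the real one up to 10 mm higher or lower, with the coupler). The lip meets the rubber seal 8 mm above home, drags at a steady 9 N or so from there, stays where it is left, and stops firm at home. The levers can draw the plug down only the last millimetre: left higher, their cam noses butt on its lip and jam about 0.4 rad short.
- cam_left (a joint): Lever pinned 21 mm from the axis on the manifold's +y side, swinging in its y-z plane, in rad: 0 = home, hanging flat along the coupler; 1.57 = out level; 2.0 = fully raised. Starts at 1.5 to 1.95, stays where left (0.08 N m of friction, some 0.2 while drawing the plug down). A bar 9 mm wide ending in an eye 14 mm across, 48 mm from the pin; room beside and under it down to the manifold's bar.
- cam_right (a joint): The same lever mirrored on the -y side; same values. With both home they measure 58 mm over their outer faces along y, from the pins to 48 mm below them: open fingers straddling the coupler along y can press both down and then squeeze them in.
- threaded_plug: Bystander: brass plug with hexagon head, 28 mm tall, 33 to 44 mm across. Origin: centre of its underside.
- spare_seal: Bystander: black rubber ring 36 mm across, 6 mm thick, lying flat.
- wrench: Bystander: steel spanner 160 mm long, lying between robot and manifold.
- screwdriver: Bystander: screwdriver 190 mm long, black handle.
- breadboard: Bystander: white plug-in board 55 x 165 x 14 mm.
- multimeter: Bystander: hand multimeter 160 x 78 x 42 mm, lying on its back.
Not all that is in view belongs to the job. Several things have the shape of the plug; the one meant has the colours described above.

How it is judged:
By the outcome, as a careful person would: the job done as asked, in the order asked, and still so for the second after the job is handed in, with the robot touching nothing.
It also fails if it takes over 53 s, if anything falls off the work surface, if the arm or the gripper's body presses on something with over 40 N, if the wrist force passes 120 N, or if a joint passes its speed limit or range.

### The arm

A 6-joint arm with a two-finger parallel gripper is mounted at the origin on the work surface. World frame = base frame: x ahead of the robot, y to its left, z up, the work surface at z = 0. Lengths are in m, angles in rad, forces in N, time in s.
With the tool pointing down it reaches from about 0.375 to 0.975 m from the base axis. Payload 3.8 kg.
Tool frame: the origin (TCP) lies where the fingers leave the gripper's body, on its centre line; the fingertips stand 73 mm ahead of it and the grasp point (between the pads) lies 54 mm ahead of it (nose_length is the distance from the TCP to the fingertips, in m); z points along the fingers, y is the line along which they close (so a half turn about z gives the same grasp; the last joint's range is limited). The gripper opens to 85 mm and grips with 20 to 120 N. Pads are 22 mm wide; open, the fingers measure 114 mm over their backs; the gripper's body (76 mm by 85 mm) begins 54 mm behind the grasp point. The pads swing forward as they close: fully open they stand 13 mm farther back than shut.
Start: joints at [-1.258, 0.264, 1.604, -0, 1.274, -0.037], TCP at [0.231, -0.634, 0.304] pointing down, gripper open.
Joint ranges: [-2.63, 2.63], [-0.94, 2.18], [0.31, 2.57], [-1.31, 4.45], [0, 2.66], [-2.55, 2.55]. Speed limits (rad/s): [2.57, 2.57, 3.14, 3.14, 3.14, 3.14].

### API

Orientations are given as a rotation vector (axis times angle).
In Python, from workcell import read_state, read_camera, calibration, finish_job, look_for, cut_out, tip_of, nose_length gives the robot as it stands.
- The arm moves only by the tool step_arm, never from a script. Its argument "targets" is a list of rows, each a list of 3 entries, a list of its own where there are three numbers: the turn, a rotation vector about the tool's x, y, z in rad, then the shift along the tool's x, y, z in mm, then the finger opening in mm, from 0 to 85.4. In form: [[[ax, ay, az], [x, y, z], grip], ...]. A call has 1 to 5 rows; each row shifts and turns the commanded pose from where the row before left it, along the tool's axes as they then stand; what a row does not reach is not made up. A row lasts 1/12 s, in which the tool goes at most 41.7 mm and 7.16 degrees, less where a joint would pass 70% of its speed; a pose out of reach is approached as far as the arm can. A call with a gripper value outside its range is refused whole. The fingers move at their own pace and stop on an object; "grip_force" is the grip in N (left out, the last holds). Time passes only in rows, so rows that do not move let the fingers close. It gives the time, the measured TCP pose, the force, the opening and the grip force at its end, in the units of the state.
- read_state(): the state, without advancing time (a new reading comes with each control period).
- read_camera(name): name is "scene" or "top" or "wrist"; returns the picture (480x640x3 uint8, red, green, blue); there is no depth.
- calibration(name): a dict with "camera_matrix" (3x3 intrinsics, pixels), "dist_coeffs" ([k1, k2, p1, p2, k3] as OpenCV has them; the pictures are not rectified), "R" (3x3) and "t" (3): a world point X has camera coordinates R X + t. Camera axes: x right, y down, z forward; pixel columns grow to the right and rows downward; lengths in m; the calibration is good to about 2 mm. A picture is of the moment at which its call begins: read the wrist's pose just before it. calibration takes no time and is no camera call; for the wrist camera it gives the pose at the moment of the call.
- finish_job(): hands the job in; it is judged then, once.
Trained networks look in the newest picture that a camera, given by its name, has taken for a name from the list of things; names that differ only in an ending like _2 or _b are one class to them, and where a whole thing is asked for, a point or a joint stands for the part that bears it (a point fixed in the world has none). Each returns a list of dicts, best first, with "score" (0 to 1); they miss things now and then, are a little off and sometimes report something else, mostly with a low value. They report only what shows in the picture. A call takes as long as a camera call. They do not tell look-alikes from the thing itself.
- look_for(camera, query): "extent" ([left, top, right, bottom] in pixels, round what is visible of it).
- cut_out(camera, query): "region" (480x640 bool, what is visible of it) and "extent" ([left, top, right, bottom] in pixels, round what is visible of it).
- tip_of(camera, query): "at" ([row, column] in pixels: a listed point, or the origin of a listed thing).
The state is a dict: "time": time; "q": joint angles; "joint_vel": joint speeds; "joint_torque": joint torques, N m; "tool_pos": TCP position; "tcp_rot": TCP orientation; "wrist_force": force on the tool from outside, world axes, zero at the start; "torque": the same for the moment, N m; "width": opening from 0.0 (shut) to 1.0 (fully open); "grip_force": force on a finger pad.
Only numpy, scipy, OpenCV 4.12 (cv2) and the standard library are available. Lean on these libraries where they do the work, as an engineer would, in place of code of your own. Each camera call takes 0.05 s, during which the arm holds its last target. There are 200 camera calls.

## Working session

There is one attempt and no reset: what is moved stays moved. The work goes in short steps, Python scripts to look and compute and a tool call to move; the robot and the scene stay as the last step left them, time stands still between calls to the robot, and variables do not carry over. Pictures are saved under pics/ and viewed, at most 12 in all, crops included, and the job is handed in when it is done.

Besides the shell and the picture viewer there is one more tool, called after "Call:" as name(argument=value, ...), one argument or row to a line, values as JSON. step_arm: Moves the arm, as the interface text tells. Its arguments: {"type":"object","properties":{"targets":{"type":"array","items":{"type":"array"}},"grip_force":{"type":"number"}},"required":["targets"]}

```bash
mkdir -p pics
cat > h.py <<'E'
import numpy as np, cv2
from workcell import *
from scipy.spatial.transform import Rotation as R
def save(cam,name):
    im=read_camera(cam); cv2.imwrite('pics/'+name,im[:,:,::-1]); return im
def ray(c,px):  # px=(col,row)
    u=cv2.undistortPoints(np.array([[px]],float),np.array(c['camera_matrix']),np.array(c['dist_coeffs']))[0,0]
    Rm=np.array(c['R']);t=np.array(c['t'])
    d=Rm.T@np.array([u[0],u[1],1.]); return -Rm.T@t,d/np.linalg.norm(d)
def atz(c,px,z):
    o,d=ray(c,px); return o+d*(z-o[2])/d[2]
def tri(l):
    A=np.zeros((3,3));b=np.zeros(3)
    for o,d in l:
        P=np.eye(3)-np.outer(d,d);A+=P;b+=P@o
    X=np.linalg.solve(A,b);return X,[np.linalg.norm((np.eye(3)-np.outer(d,d))@(X-o))*1000 for o,d in l]
def proj(c,X):
    return cv2.projectPoints(np.array(X,float).reshape(-1,3),cv2.Rodrigues(np.array(c['R']))[0],np.array(c['t']),np.array(c['camera_matrix']),np.array(c['dist_coeffs']))[0][:,0]
E
python3 - <<'E'
from h import *
a=save('scene','s1.png');b=save('top','t1.png')
for cam in('scene','top'):
    for q in('plug','manifold','threaded_plug'):
        print(cam,q,[(round(r['score'],2),np.round(r['extent'])) for r in look_for(cam,q)])
    for q in('plug_bar','port','manifold'):
        print(cam,q,[(round(r['score'],2),np.round(r['at'],1)) for r in tip_of(cam,q)])
s=read_state();print(s['time'],s['tool_pos'],s['tcp_rot'],s['width'],nose_length)
E
```

```text
scene plug [(0.91, array([413., 319., 433., 334.])), (0.88, array([460., 332., 480., 355.])), (0.69, array([440., 365., 466., 388.]))]
scene manifold [(0.59, array([270., 202., 355., 297.]))]
scene threaded_plug [(0.83, array([220., 116., 239., 137.]))]
scene plug_bar [(0.92, array([373.9, 449.4])), (0.77, array([341.5, 466.9])), (0.6, array([320.2, 425.2]))]
scene port [(0.7, array([235.7, 311.2]))]
scene manifold [(0.83, array([261.3, 313. ]))]
top plug [(0.69, array([165., 257., 190., 281.])), (0.68, array([130., 274., 149., 295.])), (0.57, array([117., 242., 142., 261.])), (0.17, array([264., 230., 293., 240.]))]
top manifold [(0.84, array([243., 224., 362., 260.]))]
top threaded_plug [(0.73, array([485., 280., 510., 306.]))]
top plug_bar [(0.75, array([285.3, 136.3])), (0.69, array([266.6, 174.3])), (0.58, array([249.7, 131. ]))]
top port [(0.92, array([232.7, 302.4]))]
top manifold [(0.65, array([246.3, 303.2]))]
0.7 [ 0.23131976 -0.63411769  0.30392463] [3.09361241e+00 5.46674160e-01 8.31210677e-06] 1.006603734176142 0.0726
```

View pics/s1.png

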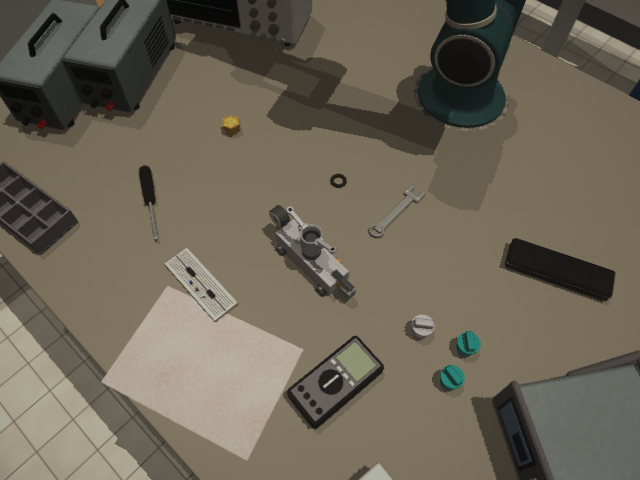

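View pics/t1.png

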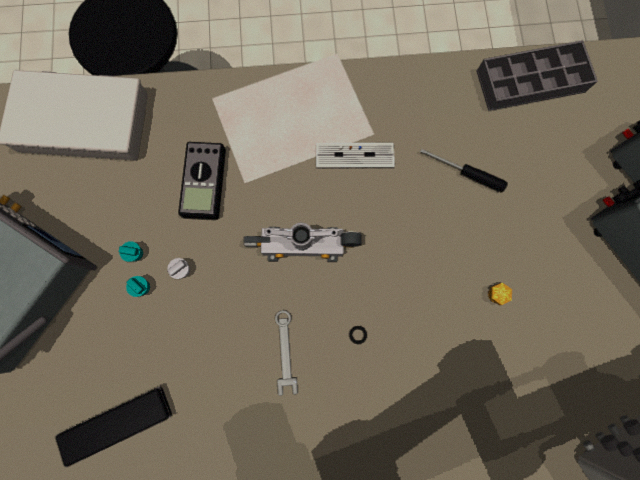

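Candidates for the plug: the silver one at scene (423,327) / top (178,268), and teal ones at scene (469,343) and (452,377). The silver one fits "bare aluminium". I'll confirm it with a crop and measure.

Run:
```python
from h import *
im=cv2.imread('pics/s1.png')[300:400,390:500]; im2=cv2.imread('pics/s1.png')[195:305,260:370]
cv2.imwrite('pics/c1.png',np.hstack([cv2.resize(im,(400,400),interpolation=2),cv2.resize(im2,(400,400),interpolation=2)]))
S,T=calibration('scene'),calibration('top')
print('bar',tri([ray(S,(425.2,320.2)),ray(T,(174.3,266.6))]))
print('port',tri([ray(S,(311.2,235.7)),ray(T,(302.4,232.7))]))
print('man',tri([ray(S,(313,261.3)),ray(T,(303.2,246.3))]))
print('plug at36',atz(S,(423,325),.036),atz(T,(177.5,268),.036))
# gauge/valve ends from the top: bar ends ~ (262,242),(343,242)
print(atz(T,(262,243),.045),atz(T,(343,242),.045))
for n,p in(('mm',(205,180)),('teal1',(130,252)),('teal2',(138,286))):print(n,atz(T,p,.02))
```

```text
bar (array([0.56117847, 0.29556485, 0.05033269]), [np.float64(0.20350926196473457), np.float64(0.20350926196471303)])
port (array([0.59526423, 0.04704332, 0.10329652]), [np.float64(2.108796136394016), np.float64(2.10879613639385)])
man (array([ 0.58993536,  0.04832143, -0.00152684]), [np.float64(0.8335154066424809), np.float64(0.8335154066422988)])
plug at36 [0.56471167 0.29678334 0.036     ] [0.56032963 0.29374558 0.036     ]
[0.59482611 0.12630266 0.045     ] [ 0.58419758 -0.03117521  0.045     ]
mm [0.74142778 0.23918827 0.02      ]
teal1 [0.60257967 0.39238715 0.02      ]
teal2 [0.53343098 0.37634951 0.02      ]
```

View pics/c1.png

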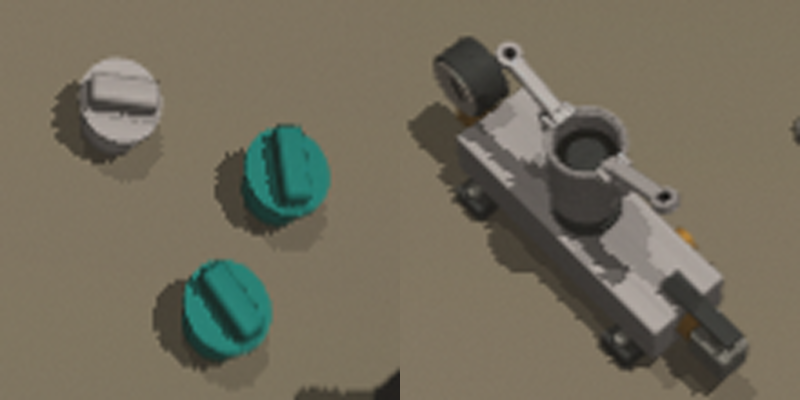

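The crop confirms it: the silver plug (crop (120,100), scene (423,327)) is the target and both others are teal. The coupler stands mouth up with both levers out at about level.

Call:
step_arm(
  targets=[
    [[0,0,0],[26.2,-31.7,0],85],
    [[0,0,0],[26.2,-31.7,0],85],
    [[0,0,0],[26.2,-31.7,0],85],
    [[0,0,0],[26.2,-31.7,0],85],
    [[0,0,0],[26.2,-31.7,0],85],
  ],
)

```text
time: 1.12
tool_pos: [0.3003, -0.4386, 0.3039]
tcp_rot: [3.094, 0.545, 0.0]
wrist_force: [0.6, -0.4, -0.5]
width: 0.996
grip_force: 0.0
```

Call:
step_arm(
  targets=[
    [[0,0,0],[26.2,-31.7,0],85],
    [[0,0,0],[26.2,-31.7,0],85],
    [[0,0,0],[26.2,-31.7,0],85],
    [[0,0,0],[26.2,-31.7,0],85],
    [[0,0,0],[26.2,-31.7,0],85],
  ],
)

```text
time: 1.53
tool_pos: [0.369, -0.2447, 0.3042]
tcp_rot: [3.093, 0.546, 0.001]
wrist_force: [1.4, 0.3, -0.4]
width: 0.994
grip_force: 0.0
```

Call:
step_arm(
  targets=[
    [[0,0,0],[26.2,-31.7,0],85],
    [[0,0,0],[26.2,-31.7,0],85],
    [[0,0,0],[26.2,-31.7,0],85],
    [[0,0,0],[26.2,-31.7,0],85],
    [[0,0,0],[26.2,-31.7,0],85],
  ],
)

```text
time: 1.95
tool_pos: [0.4378, -0.0507, 0.3045]
tcp_rot: [3.093, 0.546, 0.002]
wrist_force: [1.0, -0.5, 0.2]
width: 0.992
grip_force: 0.0
```

Run:
```python
from h import *
s=read_state();c=calibration('wrist');a=save('wrist','w1.png')
print(s['time'],s['tool_pos'],s['tcp_rot'])
print(proj(c,[[.595,.047,.103],[.562,.295,.04]]))
for q in('port','plug_bar','manifold'):print(q,[(round(r['score'],2),np.round(r['at'],1)) for r in tip_of('wrist',q)])
np.save('w1c.npy',c,allow_pickle=True)
```

```text
1.95 [ 0.43777911 -0.05073735  0.30445436] [3.09304116e+00 5.46444859e-01 2.34226480e-03]
[[268.97575696 -28.38867921]
 [-17.88006215 -67.63595246]]
port []
plug_bar []
manifold [(0.98, array([ 19.7, 287.1]))]
```

View pics/w1.png

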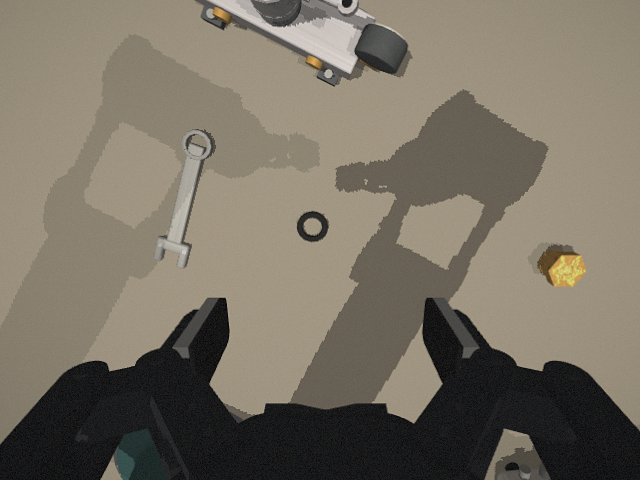

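The view shows the manifold at the top edge (port is out of frame); tool +x is up in the image.

Call:
step_arm(
  targets=[
    [[0,0,0],[10,-36,0],85],
    [[0,0,0],[10,-36,0],85],
    [[0,0,0],[0,0,0],85],
  ],
)

```text
time: 2.4
tool_pos: [0.4309, 0.0244, 0.3039]
tcp_rot: [-3.091, -0.548, -0.0]
wrist_force: [-0.4, 0.2, 0.4]
width: 0.995
grip_force: 0.0
```

Run:
```python
from h import *
c=calibration('wrist');a=save('wrist','w2.png');print(read_state()['tool_pos'])
for q in('port','plug_bar','manifold'):
  for r in tip_of('wrist',q):
    p=r['at'][::-1];print(q,r['score'],np.round(p),atz(c,p,.112),atz(c,p,0))
np.save('w2c.npy',c,allow_pickle=True)
```

```text
[0.43119772 0.02237617 0.30386452]
manifold 0.6 [360.  43.] [0.56607018 0.04843924 0.112     ] [0.59233526 0.04745236 0.        ]
manifold 0.38 [252. 215.] [0.42286113 0.08417909 0.112     ] [0.38809101 0.09842441 0.        ]
```

Call:
step_arm(
  targets=[
    [[0,0,0],[19,-35,0],85],
    [[0,0,0],[19,-35,0],85],
    [[0,0,0],[19,-35,0],85],
    [[0,0,0],[19,-35,0],85],
    [[0,0,0],[19,-35,0],85],
  ],
)

```text
time: 3.02
tool_pos: [0.462, 0.2183, 0.304]
tcp_rot: [3.094, 0.541, 0.001]
wrist_force: [2.3, -0.7, 0.1]
width: 0.994
grip_force: 0.0
```

Call:
step_arm(
  targets=[
    [[0,0,0],[19,-36,0],85],
    [[0,0,0],[0,0,0],85],
  ],
)

```text
time: 3.18
tool_pos: [0.4682, 0.2629, 0.3039]
tcp_rot: [-3.09, -0.548, -0.003]
wrist_force: [-0.4, -0.4, 1.1]
width: 0.992
grip_force: 0.0
```

Run:
```python
from h import *
c=calibration('wrist');a=save('wrist','w3.png');print(read_state()['tool_pos'],read_state()['time'])
for q in('plug_bar','plug'):
  for r in tip_of('wrist',q):
    p=r['at'][::-1];print(q,r['score'],np.round(p),atz(c,p,.036),atz(c,p,0))
for r in cut_out('wrist','plug'):print(r['score'],r['extent'])
np.save('w3c.npy',c,allow_pickle=True)
```

```text
[0.46770212 0.26021737 0.30361106] 3.2333
plug_bar 0.87 [327. 102.] [0.5654029  0.29741617 0.036     ] [0.56792857 0.2982853  0.        ]
plug_bar 0.79 [238. 107.] [0.53277495 0.37467335 0.036     ] [0.53183495 0.38374856 0.        ]
plug_bar 0.66 [247.  17.] [0.60670829 0.38762616 0.036     ] [0.61362133 0.39807719 0.        ]
plug 0.74 [253.  33.] [0.59651776 0.37865301 0.036     ] [0.60234838 0.38815093 0.        ]
plug 0.73 [246. 110.] [0.53227294 0.36670153 0.036     ] [0.53127962 0.37493    0.        ]
plug 0.57 [328. 109.] [0.55958686 0.29488572 0.036     ] [0.56149477 0.29548606 0.        ]
0.95 [219.4, 83.7, 258.7, 123.3]
0.82 [225.8, 0.0, 271.1, 50.4]
0.57 [309.5, 83.8, 350.7, 128.8]
```

View pics/w3.png

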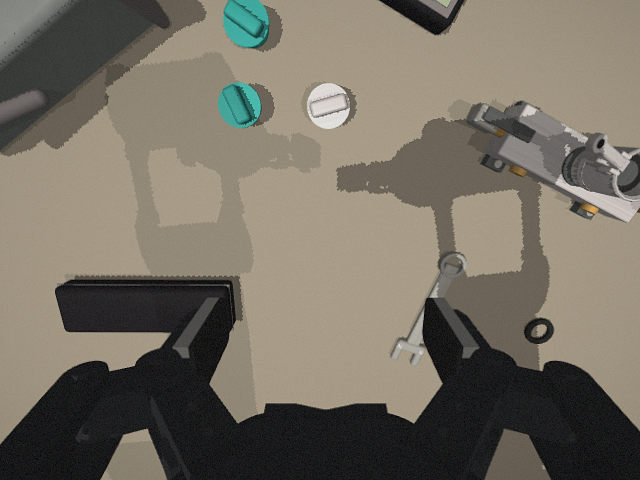

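The silver plug is at (328,105), its bar running from about (311,108) to (346,98). The coupler mouth is near (622,172) and the teal look-alikes are to the left.

Run:
```python
from h import *
c=np.load('w3c.npy',allow_pickle=True).item()
im=cv2.imread('pics/w3.png');g=cv2.cvtColor(im,6)[60:150,290:370]
x,y=cv2.imread('pics/w3.png')[0,0,0],0
hsv=cv2.cvtColor(im,cv2.COLOR_BGR2HSV)
m=((hsv[...,2]>150)&(hsv[...,1]<45)).astype(np.uint8);m[:80]=0;m[130:]=0;m[:,:300]=0;m[:,360:]=0
yy,xx=np.nonzero(m);print('blob',xx.min(),xx.max(),yy.min(),yy.max(),xx.mean(),yy.mean())
cv2.imwrite('pics/c3.png',cv2.resize(im[75:135,295:360],(780,600),fx=0,fy=0,interpolation=cv2.INTER_CUBIC)[:600,:780])
q=read_state()['q'];print(q)
im2=cv2.imread('pics/w3.png')
S,T=calibration('scene'),calibration('top')
print(tri([ray(S,(425.2,320.2)),ray(T,(174.3,266.6)),ray(c,(327,102))]))
print(tri([ray(c,(328,103)),ray(T,(178,268)),ray(S,(423.5,324))]))
```

```text
blob 301 358 80 129 327.2491513917176 105.68635437881873
[ 4.57067060e-01 -4.35614480e-03  1.90593816e+00 -8.32227312e-04
  1.24126231e+00  1.68035720e+00]
(array([0.56233208, 0.29604269, 0.05145439]), [np.float64(0.7254442172572053), np.float64(1.508849316468915), np.float64(2.0662635473643185)])
(array([0.56234234, 0.29545215, 0.03246225]), [np.float64(2.7430069694820145), np.float64(2.104462744849955), np.float64(1.3394893039734699)])
```

View pics/c3.png

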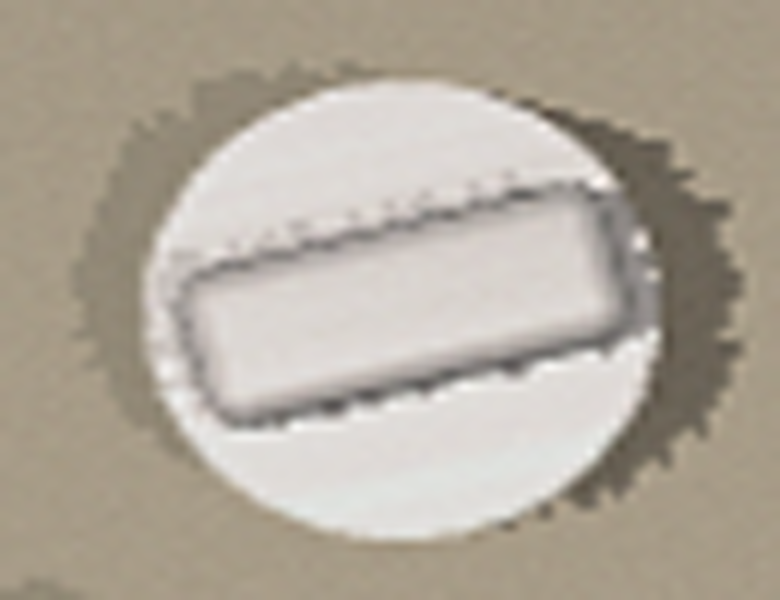

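The bar on the silver plug runs in the picture from (312,110) to (346,101). I'll turn −104° to put the fingers across it, from a spot where the wrist camera still sees it.

Call:
step_arm(
  targets=[
    [[0,0,0],[31,24,0],85],
    [[0,0,0],[31,24,0],85],
    [[0,0,0],[31,24,0],85],
    [[0,0,0],[31,24,0],85],
    [[0,0,-0.121],[0,0,2.7],85],
  ],
)

```text
time: 3.8
tool_pos: [0.6219, 0.2058, 0.3012]
tcp_rot: [3.054, 0.724, 0.006]
wrist_force: [0.7, -0.4, 0.2]
width: 0.997
grip_force: 0.0
```

Call:
step_arm(
  targets=[
    [[0,0,-0.121],[0,0,2.7],85],
    [[0,0,-0.121],[0,0,2.7],85],
    [[0,0,-0.121],[0,0,2.7],85],
    [[0,0,-0.121],[0,0,2.7],85],
    [[0,0,-0.121],[0,0,2.7],85],
  ],
)

```text
time: 4.22
tool_pos: [0.616, 0.2082, 0.2876]
tcp_rot: [2.696, 1.613, -0.001]
wrist_force: [-0.1, 0.7, -0.1]
width: 0.992
grip_force: 0.0
```

Call:
step_arm(
  targets=[
    [[0,0,-0.121],[0,0,2.7],85],
    [[0,0,-0.121],[0,0,2.7],85],
    [[0,0,-0.121],[0,0,2.7],85],
    [[0,0,-0.121],[0,0,2.7],85],
    [[0,0,-0.121],[0,0,2.7],85],
  ],
)

```text
time: 4.63
tool_pos: [0.6159, 0.2083, 0.2743]
tcp_rot: [2.093, 2.343, -0.001]
wrist_force: [0.5, 0.1, 0.2]
width: 0.993
grip_force: 0.0
```

Call:
step_arm(
  targets=[
    [[0,0,-0.121],[0,0,2.7],85],
    [[0,0,-0.121],[0,0,2.7],85],
    [[0,0,-0.121],[0,0,2.7],85],
    [[0,0,-0.121],[0,0,2.7],85],
    [[0,0,0],[0,0,0],85],
  ],
)

```text
time: 5.05
tool_pos: [0.6156, 0.2084, 0.2629]
tcp_rot: [-1.474, -2.774, 0.002]
wrist_force: [0.6, -0.4, 0.1]
width: 0.994
grip_force: 0.0
```

Run:
```python
from h import *
c=calibration('wrist');a=save('wrist','w4.png');s=read_state();print(s['tool_pos'],s['tcp_rot'],s['time'],s['q'])
c3=np.load('w3c.npy',allow_pickle=True).item()
e=[atz(c3,p,.043) for p in((312.1,109.8),(345.8,101.2))];print('bar3',e,np.mean(e,0),'flange3',atz(c3,(328.3,106),.029))
M=R.from_rotvec(s['tcp_rot']).as_matrix();print(M)
b=e[1]-e[0];print('bar in tool',M.T@b)
P=None
for q in('plug_bar','plug'):
  for r in tip_of('wrist',q):
    p=r['at'][::-1];print(q,r['score'],np.round(p),atz(c,p,.036))
for r in cut_out('wrist','plug'):print(r['score'],r['extent'])
print(proj(c,np.mean(e,0)))
u,v=proj(c,np.mean(e,0))[0].astype(int)
im=cv2.imread('pics/w4.png')[max(v-40,0):v+40,max(u-40,0):u+40]
print(max(v-40,0),max(u-40,0));cv2.imwrite('pics/c4.png',cv2.resize(im,None,fx=7,fy=7,interpolation=2))
np.save('w4c.npy',c,allow_pickle=True)
```

```text
[0.61574568 0.20878899 0.26322068] [-1.48133427e+00 -2.76998539e+00  1.43923291e-03] 5.1 [ 2.88770673e-01  2.45055534e-01  1.70358590e+00 -4.07990218e-04
  1.19387084e+00 -2.99708584e-01]
bar3 [array([0.55370772, 0.30786882, 0.043     ]), array([0.57125483, 0.28134565, 0.043     ])] [0.56248128 0.29460723 0.043     ] flange3 [0.56275634 0.29521247 0.029     ]
[[-5.55221813e-01  8.31701954e-01 -7.73485106e-04]
 [ 8.31702308e-01  5.55221469e-01 -6.25517779e-04]
 [-9.07888228e-05 -9.90610464e-04 -9.99999505e-01]]
bar in tool [-3.18019244e-02 -1.32264677e-04  3.01828355e-06]
plug_bar 0.64 [443.  22.] [0.60436117 0.38883292 0.036     ]
plug_bar 0.57 [330.  94.] [0.5608017  0.29678534 0.036     ]
plug_bar 0.53 [231. 318.] [0.59477902 0.07032747 0.036     ]
plug 0.86 [331. 102.] [0.56448163 0.29282193 0.036     ]
plug 0.77 [432.  34.] [0.60236057 0.37784534 0.036     ]
0.94 [416.1, 0.0, 467.6, 57.0]
0.76 [337.5, 2.9, 382.2, 15.4]
0.59 [307.7, 72.8, 355.5, 123.1]
[[329.90518562  97.33610411]]
57 289
```

View pics/c4.png

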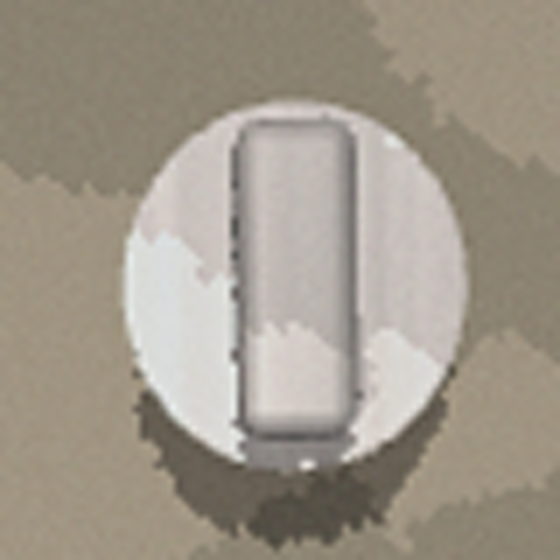

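The bar now stands upright in the picture at (331.5,96), so the fingers close across it. I'll check the fingertip reach when open and the coupler from the pictures taken so far.

Run:
```python
from h import *
c=np.load('w4c.npy',allow_pickle=True).item();K=np.array(c['camera_matrix']);s=read_state()
M=R.from_rotvec(s['tcp_rot']).as_matrix();C=-np.array(c['R']).T@np.array(c['t'])
print('cam in tool',M.T@(C-np.array(s['tool_pos'])),'viewdir',M.T@np.array(c['R'])[2],K[0,0])
# project hypothetical tips: x +-11, y=+-.0427, z
p=np.array(s['tool_pos'])
for z in(.055,.06,.0726):
    print(z,proj(c,[p+M@np.array([x,y,z]) for x in(.011,-.011) for y in(-.0427,.0427)]).round().tolist())
for n,px in(('bar',(331.6,96.3)),('fl',(331.4,97.7))):
    z={'bar':.043,'fl':.029}[n];print(n,(M.T@(atz(c,px,z)-p)*1000).round(1))
im=cv2.imread('pics/w3.png')
cv2.imwrite('pics/c5.png',np.hstack([cv2.resize(im[90:240,460:640],(400,333),interpolation=2),cv2.resize(cv2.imread('pics/w4.png')[240:400,160:352],(400,333),interpolation=2)]))
```

```text
cam in tool [ 0.0756319  -0.00076494 -0.06997322] viewdir [-3.01339679e-01 -6.11078722e-04  9.53516662e-01] 338.3228283712022
0.055 [[223.0, 294.0], [431.0, 295.0], [228.0, 340.0], [426.0, 341.0]]
0.06 [[227.0, 289.0], [428.0, 289.0], [231.0, 334.0], [423.0, 334.0]]
0.0726 [[234.0, 277.0], [420.0, 277.0], [238.0, 319.0], [416.0, 319.0]]
bar [100.9   3.7 220.8]
fl [101.    3.8 234.8]
```

View pics/c5.png

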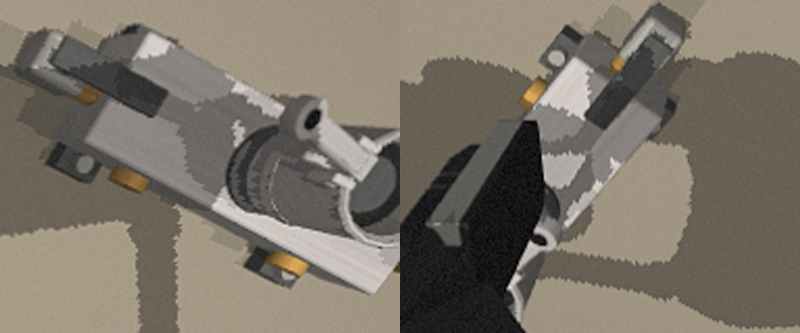

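Call:
step_arm(
  targets=[
    [[0,0,0],[25.2,0.9,25],85],
    [[0,0,0],[25.2,0.9,25],85],
    [[0,0,0],[25.2,0.9,25],85],
    [[0,0,0],[25.3,1.0,24],60],
    [[0,0,0],[0,0,10],50],
  ],
)

```text
time: 5.67
tool_pos: [0.5584, 0.299, 0.1507]
tcp_rot: [-1.471, -2.77, 0.006]
wrist_force: [0.2, -1.1, -1.0]
width: 0.74
grip_force: 0.0
```

Call:
step_arm(
  targets=[
    [[0,0,0],[0,0,30],50],
    [[0,0,0],[0,0,14],50],
    [[0,0,0],[0,0,5],40],
    [[0,0,0],[0,0,0],30],
    [[0,0,0],[0,0,0],30],
  ],
)

```text
time: 6.08
tool_pos: [0.5633, 0.2967, 0.1061]
tcp_rot: [1.475, 2.773, 0.001]
wrist_force: [0.8, 0.1, 0.1]
width: 0.348
grip_force: 0.0
```

Call:
step_arm(
  targets=[
    [[0,0,0],[-1,0,2],20],
    [[0,0,0],[0,0,0],5],
    [[0,0,0],[0,0,0],5],
    [[0,0,0],[0,0,0],5],
    [[0,0,0],[0,0,0],5],
  ],
  grip_force=50,
)

```text
time: 6.5
tool_pos: [0.5642, 0.2963, 0.1049]
tcp_rot: [1.473, 2.772, 0.003]
wrist_force: [1.7, -1.5, 4.4]
width: 0.148
grip_force: 51.9
```

Gripped at about 13 mm. I'll lift and carry it past the coupler to a viewpoint on its −y side.

Call:
step_arm(
  targets=[
    [[0,0,0],[0,0,-10],5],
    [[0,0,0],[0,0,-30],5],
    [[0,0,0],[0,0,-40],5],
    [[0,0,0],[0,0,-40],5],
    [[0,0,0],[0,0,-40],5],
  ],
)

```text
time: 6.92
tool_pos: [0.5618, 0.296, 0.2644]
tcp_rot: [-1.473, -2.773, 0.003]
wrist_force: [1.1, 0.4, -1.0]
width: 0.148
grip_force: 51.1
```

Call:
step_arm(
  targets=[
    [[0,0,0],[-20,-11,-6],5],
    [[0,0,0],[-33.5,-18.5,-6],5],
    [[0,0,0],[-33.5,-18.5,-6],5],
    [[0,0,0],[-33.5,-18.5,-6],5],
    [[0,0,0],[-33.5,-18.5,-6],5],
  ],
)

```text
time: 7.33
tool_pos: [0.5778, 0.1199, 0.2937]
tcp_rot: [-1.472, -2.774, 0.0]
wrist_force: [1.4, -0.3, -1.3]
width: 0.142
grip_force: 51.1
```

Call:
step_arm(
  targets=[
    [[0,0,0],[-33.5,-18.5,0],5],
    [[0,0,0],[-33.5,-18.5,0],5],
    [[0,0,0],[-33.5,-18.5,0],5],
    [[0,0,0],[-33.5,-18.5,0],5],
    [[0,0,0],[-33.5,-18.5,0],5],
  ],
)

```text
time: 7.75
tool_pos: [0.595, -0.071, 0.2934]
tcp_rot: [-1.473, -2.773, -0.0]
wrist_force: [0.3, 1.1, -2.5]
width: 0.15
grip_force: 51.1
```

Call:
step_arm(
  targets=[
    [[0,0,0.109],[0,0,0],5],
    [[0,0,0.109],[0,0,0],5],
    [[0,0,0.109],[0,0,0],5],
    [[0,0,0.109],[0,0,0],5],
    [[0,0,0.109],[0,0,0],5],
  ],
)

```text
time: 8.17
tool_pos: [0.5951, -0.0694, 0.2931]
tcp_rot: [-2.172, -2.268, 0.001]
wrist_force: [0.0, 0.8, -1.0]
width: 0.146
grip_force: 51.2
```

Call:
step_arm(
  targets=[
    [[0,0,0.109],[0,0,0],5],
    [[0,0,0],[0,0,0],5],
    [[0,0,0],[0,0,0],5],
  ],
)

```text
time: 8.42
tool_pos: [0.5954, -0.0693, 0.2932]
tcp_rot: [-2.283, -2.157, 0.001]
wrist_force: [-0.5, -0.5, -1.2]
width: 0.149
grip_force: 51.2
```

Run:
```python
from h import *
c=calibration('wrist');s=read_state();a=save('wrist','w5.png');print(s['tool_pos'],s['tcp_rot'],s['time'],s['width'],s['wrist_force'])
np.save('w5c.npy',(c,s),allow_pickle=True)
for q in('port','manifold','cam_left','plug_bar'):
  for r in tip_of('wrist',q):
    p=r['at'][::-1];print(q,r['score'],np.round(p),atz(c,p,.112))
```

```text
[ 0.59535828 -0.0692675   0.29320892] [-2.28293562e+00 -2.15669803e+00  7.31959869e-04] 8.4167 0.14863268405265298 [-0.45832415 -0.50788839 -1.15696583]
port 0.82 [312.  68.] [0.59354923 0.04846103 0.112     ]
manifold 0.58 [319.  87.] [0.597857   0.03623842 0.112     ]Traceback (most recent call last):
  File "<stdin>", line 5, in <module>
ValueError: it knows: breadboard, manifold, multimeter, plug, plug_bar, port, screwdriver, seat, spare_seal, threaded_plug, wrench
```

View pics/w5.png

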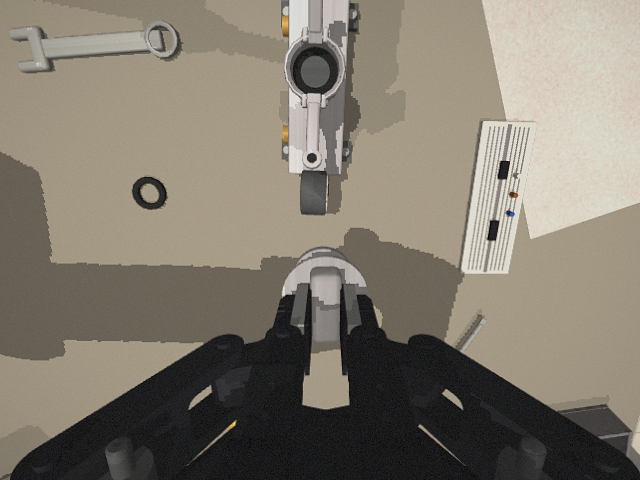

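The mouth ring is centred near (316,71) and the right lever's eye is at (312,158). I'll take a second view 45 mm farther on and fit the bore in both pictures.

Call:
step_arm(
  targets=[
    [[0,0,0],[22,0,0],5],
    [[0,0,0],[23,0,0],5],
    [[0,0,0],[0,0,0],5],
    [[0,0,0],[0,0,0],5],
  ],
)

```text
time: 8.9
tool_pos: [0.5985, -0.0237, 0.2934]
tcp_rot: [2.284, 2.157, -0.0]
wrist_force: [-0.3, 0.7, -2.1]
width: 0.148
grip_force: 51.2
```

```bash
cat > m.py <<'E'
from h import *
c=calibration('wrist');s=read_state();a=save('wrist','w6.png');np.save('w6c.npy',(c,s),allow_pickle=True)
for q in('port','manifold','seat'):
  for r in tip_of('wrist',q):print(q,r['score'],np.round(r['at'][::-1],1))
M=R.from_rotvec(s['tcp_rot']).as_matrix();print(s['tool_pos'],M[:,0])
E
python3 m.py
cat > f.py <<'E'
from h import *
rs=[]
for n in('w5','w6'):
    c,s=np.load(n+'c.npy',allow_pickle=True)
    im=cv2.imread('pics/'+n+'.png');g=cv2.GaussianBlur(cv2.cvtColor(im,6),(3,3),0)
    u,v=proj(c,[.5945,.0475,.117])[0]
    x0,y0=int(u)-60,int(v)-60;y0=max(y0,0);w=g[y0:y0+120,x0:x0+120]
    for th in(60,80,100):
        k,l,st,ce=cv2.connectedComponentsWithStats((w<th).astype(np.uint8))
        for i in range(1,k):
            if 300<st[i,4]<3500 and np.hypot(*(ce[i]+[x0,y0]-[u,v]))<25:
                ct=cv2.findContours((l==i).astype(np.uint8),0,1)[0][0]
                h=cv2.convexHull(ct);e=cv2.fitEllipse(h) if len(h)>5 else None
                print(n,th,'exp',np.round([u,v]),'area',st[i,4],'ell',np.round(np.array(e[0])+[x0,y0],1),np.round(e[1],1))
    hc=cv2.HoughCircles(w,cv2.HOUGH_GRADIENT,1,5,param1=120,param2=18,minRadius=18,maxRadius=42)
    if hc is not None:print((hc[0][:5]+[x0,y0,0]).round(1).tolist())
E
python3 f.py
```

```text
port 0.66 [313.7 139.8]
manifold 0.69 [315.2 135.2]
seat 0.59 [312.7 135.9]
seat 0.55 [155.2 230.4]
[ 0.59850965 -0.0237286   0.29339283] [ 5.68424476e-02  9.98383147e-01 -1.69567395e-04]
w5 60 exp [313.  68.] area 949 ell [314.5  70.3] [45.2 48.3]
w5 80 exp [313.  68.] area 1256 ell [314.1  67.9] [46.9 54.3]
w5 100 exp [313.  68.] area 2040 ell [314.   67.4] [48.4 56.1]
[[315.5, 64.5, 29.3], [316.5, 75.5, 28.9], [306.5, 68.5, 31.5], [314.5, 69.5, 29.3], [311.5, 60.5, 27.1]]
w6 60 exp [313. 139.] area 851 ell [314.2 136.4] [42.8 44.2]
w6 80 exp [313. 139.] area 1030 ell [313.9 136.2] [44.3 46. ]
w6 100 exp [313. 139.] area 1693 ell [313.7 136.1] [46.  47.5]
[[315.5, 135.5, 27.8], [310.5, 137.5, 26.0], [323.5, 141.5, 37.0], [320.5, 133.5, 29.2], [319.5, 128.5, 33.5]]
```

Run:
```python
from h import *
C=[np.load(n+'c.npy',allow_pickle=True)[0] for n in('w5','w6')];s=np.load('w6c.npy',allow_pickle=True)[1]
for a,b in(((314.3,68.5),(314,136.3)),((314.5,70),(314,136.3))):
  X,e=tri([ray(C[0],a),ray(C[1],b)]);print(X.round(4),np.round(e,2))
for z in(.107,.112,.117,.122,.127):print(z,atz(C[0],(314.3,69),z).round(4),atz(C[1],(314,136.3),z).round(4))
# lever eyes: valve-side and gauge-side, dia checks
S,T=calibration('scene'),calibration('top')
for z in(.107,.117,.127):print(z,proj(S,[.595,.0475,z]),proj(T,[.595,.0475,z]))
M=R.from_rotvec(s['tcp_rot']).as_matrix();p=np.array(s['tool_pos'])
# predicted plug in image: flange circle center at plug z 29mm, tip 31mm: flange = TCP + 75.. mm
for z in(.0726,.0755):
  cc=proj(C[1],[p+M@np.array([.0205*np.cos(t),.0205*np.sin(t),z]) for t in np.linspace(0,6.28,40)]);print(z,'flange top ext',cc.min(0),cc.max(0),cc.mean(0))
g=cv2.imread('pics/w6.png')
cv2.imwrite('pics/c6.png',np.hstack([cv2.resize(g[230:350,260:390],(390,360),interpolation=2),cv2.resize(g[75:195,249:379],(390,360),interpolation=2)]))
```

```text
[0.5951 0.049  0.1043] [0.02 0.02]
[0.595  0.0489 0.0988] [0.09 0.09]
0.107 [0.5951 0.0482 0.107 ] [0.5952 0.049  0.107 ]
0.112 [0.5952 0.0474 0.112 ] [0.5953 0.0491 0.112 ]
0.117 [0.5954 0.0466 0.117 ] [0.5955 0.0492 0.117 ]
0.122 [0.5955 0.0459 0.122 ] [0.5957 0.0493 0.122 ]
0.127 [0.5956 0.0451 0.127 ] [0.5958 0.0493 0.127 ]
0.107 [[310.34519995 234.48422987]] [[301.17939588 233.15904133]]
0.117 [[310.32198363 231.61808728]] [[300.97638045 232.00264907]]
0.127 [[310.2983504  228.70018225]] [[300.76827119 230.81725739]]
0.0726 flange top ext [280.59001437 260.18438554] [367.00860355 337.74092012] [323.79335421 298.80442318]
0.0755 flange top ext [281.35262512 257.87288454] [366.30490741 334.33733787] [323.82070563 295.93648706]
```

View pics/c6.png

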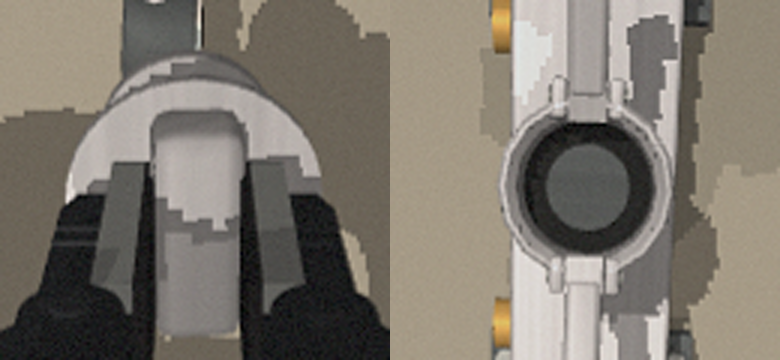

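Left: flange edges at columns 282–367, top at row 256, so the plug sits about 0.7 mm forward in the grip. Right: mouth ring centred on (314,136.5), and its size puts the mouth about 0.108 m high. I'll move over the axis.

Call:
step_arm(
  targets=[
    [[0,0,0],[24,-2.6,0],5],
    [[0,0,0],[24,-2.6,12],5],
    [[0,0,0],[23.4,-2.6,18],5],
    [[0,0,0],[0,0,18],5],
    [[0,0,0],[0,0,0],5],
  ],
)

```text
time: 9.52
tool_pos: [0.5926, 0.0475, 0.2412]
tcp_rot: [-2.282, -2.152, 0.009]
wrist_force: [-0.9, 0.2, -1.3]
width: 0.147
grip_force: 51.1
```

Call:
step_arm(
  targets=[
    [[0,0,0],[0,0,6],5],
    [[0,0,0],[0,0,0],5],
    [[0,0,0],[0,0,0],5],
  ],
)

```text
time: 9.77
tool_pos: [0.5956, 0.0462, 0.2402]
tcp_rot: [2.288, 2.152, 0.001]
wrist_force: [-0.4, -0.4, -0.7]
width: 0.142
grip_force: 51.1
```

Call:
step_arm(
  targets=[
    [[0,0,0],[0,0,0],5],
    [[0,0,0],[0,0,0],5],
  ],
)

```text
time: 9.93
tool_pos: [0.5957, 0.0465, 0.2406]
tcp_rot: [2.287, 2.152, 0.002]
wrist_force: [-1.0, 1.4, -0.6]
width: 0.142
grip_force: 51.1
```

Run:
```python
from h import *
for i in range(4):
    s=read_state();print(s['time'],s['tool_pos'],s['joint_vel'].round(3) if hasattr(s['joint_vel'],'round') else s['joint_vel']);read_camera('wrist')
M=R.from_rotvec(s['tcp_rot']).as_matrix();print(M)
```

```text
9.9333 [0.59573687 0.04653631 0.24061051] [ 0.004  0.001  0.001 -0.001 -0.002  0.002]
9.9833 [0.5956495  0.04664447 0.24045075] [ 0.005  0.002  0.007 -0.002  0.     0.   ]
10.0333 [0.59551848 0.04673433 0.24028992] [ 0.004  0.003  0.003  0.001 -0.001 -0.   ]
10.0833 [0.59538019 0.04683813 0.24007464] [ 0.002  0.003  0.003  0.    -0.003 -0.   ]
[[ 6.03535195e-02  9.98176464e-01  1.09521805e-03]
 [ 9.98177061e-01 -6.03535758e-02  1.83776594e-05]
 [ 8.44444724e-05  1.09211237e-03 -9.99999400e-01]]
```

Call:
step_arm(
  targets=[
    [[0,0,0],[0.8,0,4],5],
    [[0,0,0],[0,0,4],5],
    [[0,0,0],[0,0,3],5],
    [[0,0,0],[0,0,2],5],
    [[0,0,0],[0,0,2],5],
  ],
)

```text
time: 10.55
tool_pos: [0.5948, 0.048, 0.2237]
tcp_rot: [-2.286, -2.154, 0.001]
wrist_force: [-0.2, 0.6, -1.1]
width: 0.146
grip_force: 51.1
```

Call:
step_arm(
  targets=[
    [[0,0,0],[0,0,2],5],
    [[0,0,0],[0,0,2],5],
    [[0,0,0],[0,0,1],5],
    [[0,0,0],[0,0,1],5],
  ],
)

```text
time: 10.88
tool_pos: [0.5951, 0.0479, 0.2182]
tcp_rot: [-2.287, -2.154, 0.0]
wrist_force: [-0.4, 0.4, -1.8]
width: 0.142
grip_force: 51.1
```

Call:
step_arm(
  targets=[
    [[0,0,0],[0,0,1.5],5],
    [[0,0,0],[0,0,1.5],5],
    [[0,0,0],[0,0,1],5],
  ],
)

```text
time: 11.13
tool_pos: [0.5951, 0.0479, 0.2142]
tcp_rot: [-2.287, -2.154, 0.0]
wrist_force: [0.4, -0.6, -0.3]
width: 0.144
grip_force: 51.1
```

Call:
step_arm(
  targets=[
    [[0,0,0],[0,0,1.5],5],
    [[0,0,0],[0,0,1.5],5],
  ],
)

```text
time: 11.3
tool_pos: [0.5951, 0.0479, 0.2113]
tcp_rot: [2.287, 2.154, 0.0]
wrist_force: [-0.8, 0.0, -1.6]
width: 0.146
grip_force: 51.1
```

Call:
step_arm(
  targets=[
    [[0,0,0],[0,0,1.5],5],
    [[0,0,0],[0,0,1.5],5],
  ],
)

```text
time: 11.47
tool_pos: [0.5951, 0.0479, 0.2083]
tcp_rot: [2.287, 2.154, 0.0]
wrist_force: [0.1, -0.1, -0.8]
width: 0.144
grip_force: 51.1
```

Call:
step_arm(
  targets=[
    [[0,0,0],[0,0,1.5],5],
    [[0,0,0],[0,0,1.5],5],
  ],
)

```text
time: 11.63
tool_pos: [0.5951, 0.0479, 0.2053]
tcp_rot: [2.287, 2.154, 0.0]
wrist_force: [0.1, -0.2, -1.7]
width: 0.142
grip_force: 51.1
```

Call:
step_arm(
  targets=[
    [[0,0,0],[0,0,1],5],
    [[0,0,0],[0,0,1],5],
  ],
)

```text
time: 11.8
tool_pos: [0.5951, 0.0479, 0.2033]
tcp_rot: [2.287, 2.154, 0.0]
wrist_force: [0.2, 0.6, -1.1]
width: 0.148
grip_force: 51.1
```

Call:
step_arm(
  targets=[
    [[0,0,0],[0,0,1.5],5],
    [[0,0,0],[0,0,1.5],5],
  ],
)

```text
time: 11.97
tool_pos: [0.5952, 0.0479, 0.2003]
tcp_rot: [2.287, 2.154, 0.0]
wrist_force: [0.3, -1.1, -1.2]
width: 0.147
grip_force: 51.1
```

Call:
step_arm(
  targets=[
    [[0,0,0],[0,0,1],5],
    [[0,0,0],[0,0,1],5],
  ],
)

```text
time: 12.13
tool_pos: [0.5952, 0.0479, 0.1995]
tcp_rot: [2.287, 2.154, 0.0]
wrist_force: [-3.8, -0.0, 9.5]
width: 0.146
grip_force: 52.4
```

Call:
step_arm(
  targets=[
    [[0,0,0],[0,0,1],5],
    [[0,0,0],[0,0,1],5],
  ],
)

```text
time: 12.3
tool_pos: [0.5952, 0.0479, 0.1981]
tcp_rot: [2.287, 2.154, 0.0]
wrist_force: [-4.6, -1.3, 8.2]
width: 0.148
grip_force: 52.4
```

Call:
step_arm(
  targets=[
    [[0,0,0],[0,0,1],5],
    [[0,0,0],[0,0,1],5],
  ],
)

```text
time: 12.47
tool_pos: [0.5952, 0.0479, 0.1961]
tcp_rot: [2.287, 2.154, 0.0]
wrist_force: [-4.0, -1.1, 8.0]
width: 0.147
grip_force: 52.4
```

Seal drag began at TCP 0.1995 and is holding at about 9 N. There's a small side load of −4 N in x, so I'll shift 0.4 mm to relieve it and go on.

Call:
step_arm(
  targets=[
    [[0,0,0],[0,-0.4,1],5],
    [[0,0,0],[0,0,1],5],
  ],
)

```text
time: 12.63
tool_pos: [0.5951, 0.0479, 0.1943]
tcp_rot: [2.286, 2.153, 0.001]
wrist_force: [-4.0, -1.6, 7.0]
width: 0.148
grip_force: 52.4
```

Call:
step_arm(
  targets=[
    [[0,0,0],[0,0,0.7],5],
    [[0,0,0],[0,0,0.6],5],
  ],
)

```text
time: 12.8
tool_pos: [0.5951, 0.0479, 0.193]
tcp_rot: [2.286, 2.153, 0.001]
wrist_force: [-3.7, -0.4, 8.5]
width: 0.143
grip_force: 52.4
```

Call:
step_arm(
  targets=[
    [[0,0,0],[0,0,0.5],5],
  ],
)

```text
time: 12.88
tool_pos: [0.5951, 0.0479, 0.1924]
tcp_rot: [2.286, 2.153, 0.001]
wrist_force: [-3.1, -1.5, 8.7]
width: 0.144
grip_force: 52.4
```

Call:
step_arm(
  targets=[
    [[0,0,0],[0,0,0.4],5],
  ],
)

```text
time: 12.97
tool_pos: [0.5951, 0.0479, 0.1922]
tcp_rot: [2.286, 2.153, 0.001]
wrist_force: [-3.4, 0.2, 9.0]
width: 0.144
grip_force: 52.6
```

Call:
step_arm(
  targets=[
    [[0,0,0],[0,0,0.4],5],
  ],
)

```text
time: 13.05
tool_pos: [0.5951, 0.0479, 0.192]
tcp_rot: [2.286, 2.153, 0.001]
wrist_force: [-4.3, -0.3, 10.6]
width: 0.146
grip_force: 52.8
```

Call:
step_arm(
  targets=[
    [[0,0,0],[0,0,0.3],5],
  ],
)

```text
time: 13.13
tool_pos: [0.5952, 0.0479, 0.1919]
tcp_rot: [2.286, 2.153, 0.001]
wrist_force: [-4.9, -0.6, 11.7]
width: 0.14
grip_force: 53.0
```

Call:
step_arm(
  targets=[
    [[0,0,0],[0,0,0],5],
  ],
)

```text
time: 13.22
tool_pos: [0.5952, 0.0478, 0.1919]
tcp_rot: [2.286, 2.153, 0.001]
wrist_force: [-4.6, -1.0, 9.9]
width: 0.144
grip_force: 52.8
```

Call:
step_arm(
  targets=[
    [[0,0,0],[0,0,0.5],5],
    [[0,0,0],[0,0,0],5],
  ],
)

```text
time: 13.38
tool_pos: [0.5952, 0.0478, 0.1918]
tcp_rot: [2.286, 2.153, 0.001]
wrist_force: [-4.9, -0.4, 11.8]
width: 0.143
grip_force: 53.0
```

Call:
step_arm(
  targets=[
    [[0,0,0],[0,0,0.5],5],
    [[0,0,0],[0,0,0],5],
  ],
)

```text
time: 13.55
tool_pos: [0.5953, 0.0479, 0.1917]
tcp_rot: [2.286, 2.153, 0.002]
wrist_force: [-6.4, -1.3, 13.9]
width: 0.143
grip_force: 53.3
```

Call:
step_arm(
  targets=[
    [[0,0,0],[0,-0.3,0.7],5],
    [[0,0,0],[0,0,0],5],
  ],
)

```text
time: 13.72
tool_pos: [0.5952, 0.0478, 0.1916]
tcp_rot: [2.286, 2.153, 0.002]
wrist_force: [-7.1, -0.5, 17.7]
width: 0.145
grip_force: 53.7
```

Call:
step_arm(
  targets=[
    [[0,0,0],[0,0,0.6],5],
    [[0,0,0],[0,0,0],5],
  ],
)

```text
time: 13.88
tool_pos: [0.5952, 0.0478, 0.1916]
tcp_rot: [2.286, 2.153, 0.002]
wrist_force: [-7.2, -1.2, 18.4]
width: 0.146
grip_force: 54.1
```

Firm stop: 1.3 mm commanded gave only 0.1 mm of motion with the force rising to 18 N, 8 mm below the seal's onset. The plug is home. I'll ease off and release.

Call:
step_arm(
  targets=[
    [[0,0,0],[0,0,-2.5],5],
    [[0,0,0],[0,0,-0.5],25],
    [[0,0,0],[0,0,0],50],
    [[0,0,0],[0,0,0],85],
    [[0,0,0],[0,0,0],85],
  ],
)

```text
time: 14.3
tool_pos: [0.5942, 0.048, 0.1896]
tcp_rot: [-2.287, -2.153, 0.001]
wrist_force: [-0.2, 0.1, -0.4]
width: 0.71
grip_force: 0.0
```

Call:
step_arm(
  targets=[
    [[0,0,0],[0,0,-10],85],
    [[0,0,0],[0,0,-25],85],
    [[0,0,0],[0,0,-25],85],
    [[0,0,0.121],[0,0,0],85],
    [[0,0,0.121],[0,0,0],85],
  ],
)

```text
time: 14.72
tool_pos: [0.596, 0.048, 0.2535]
tcp_rot: [2.533, 1.853, 0.007]
wrist_force: [-0.6, -0.2, -0.1]
width: 0.996
grip_force: 0.0
```

Call:
step_arm(
  targets=[
    [[0,0,0.121],[0,0,0],85],
    [[0,0,0.121],[0,0,0],85],
    [[0,0,0.121],[0,0,0],85],
    [[0,0,0.121],[0,0,0],85],
    [[0,0,0.121],[0,0,0],85],
  ],
)

```text
time: 15.13
tool_pos: [0.5945, 0.048, 0.2507]
tcp_rot: [2.973, 1.015, 0.0]
wrist_force: [-0.8, -0.1, 0.1]
width: 0.994
grip_force: 0.0
```

Call:
step_arm(
  targets=[
    [[0,0,0.121],[0,0,0],85],
    [[0,0,0.121],[0,0,0],85],
    [[0,0,0.121],[0,0,0],85],
    [[0,0,0.121],[0,0,0],85],
    [[0,0,0.121],[0,0,0],85],
  ],
)

```text
time: 15.55
tool_pos: [0.5945, 0.048, 0.2507]
tcp_rot: [-3.14, -0.083, -0.0]
wrist_force: [0.6, -0.0, 0.5]
width: 0.992
grip_force: 0.0
```

Call:
step_arm(
  targets=[
    [[0,0,0.121],[0,0,0],85],
    [[0,0,0],[0,0,0],85],
    [[0,0,0],[0,0,0],85],
  ],
)

```text
time: 15.8
tool_pos: [0.5945, 0.048, 0.2505]
tcp_rot: [-3.14, 0.092, -0.0]
wrist_force: [0.1, 0.6, -1.0]
width: 0.999
grip_force: 0.0
```

Run:
```python
from h import *
c=calibration('wrist');s=read_state();a=save('wrist','w7.png');np.save('w7c.npy',(c,s),allow_pickle=True)
M=R.from_rotvec(s['tcp_rot']).as_matrix();print(s['time'],s['tool_pos'],M,s['width'],s['q'])
for q in('plug_bar','plug'):
  for r in tip_of('wrist',q):print(q,r['score'],np.round(r['at'][::-1],1),(M.T@(atz(c,r['at'][::-1],.123)-s['tool_pos'])*1000).round(1))
print(proj(c,[s['tool_pos']+M@np.array([0,0,.12])]))
```

```text
15.8 [0.59447955 0.04795622 0.25052815] [[ 9.98267411e-01 -5.88400529e-02  1.57110019e-04]
 [-5.88400597e-02 -9.98267422e-01  3.94117146e-05]
 [ 1.54518826e-04 -4.85877932e-05 -9.99999987e-01]] 0.9989307279095891 [3.87176805e-02 1.55610876e-01 1.83486226e+00 3.64677661e-05
 1.15096100e+00 1.66837321e+00]
plug_bar 0.82 [324.8 260.8] [ -1.   -0.6 127.5]
plug 0.79 [325.8 244.3] [ 10.   -0.  127.5]
plug 0.76 [ 19.6 290.9] [ -22.1 -200.8  127.5]
[[325.82382371 263.91880129]]
```

The plug is home and centred, and the fingers now lie along the manifold's y. I'll press both levers down.

Call:
step_arm(
  targets=[
    [[0,0,0],[1,0,20],85],
    [[0,0,0],[0,0,25],85],
    [[0,0,0],[0,0,10],85],
    [[0,0,0],[0,0,5],85],
  ],
)

```text
time: 16.28
tool_pos: [0.5938, 0.0478, 0.1876]
tcp_rot: [3.14, -0.096, -0.007]
wrist_force: [-0.9, 0.3, -0.3]
width: 0.996
grip_force: 0.0
```

Call:
step_arm(
  targets=[
    [[0,0,0],[0,0,4],85],
    [[0,0,0],[0,0,4],85],
  ],
)

```text
time: 16.45
tool_pos: [0.5959, 0.048, 0.1828]
tcp_rot: [-3.14, 0.097, -0.002]
wrist_force: [-0.1, 0.0, 2.9]
width: 0.994
grip_force: 1.5
```

Call:
step_arm(
  targets=[
    [[0,0,0],[0,0,4],85],
    [[0,0,0],[0,0,4],85],
  ],
)

```text
time: 16.62
tool_pos: [0.5969, 0.048, 0.1764]
tcp_rot: [-3.14, 0.097, -0.006]
wrist_force: [-1.6, -0.3, 7.8]
width: 0.996
grip_force: 3.6
```

Call:
step_arm(
  targets=[
    [[0,0,0],[0,0,3],85],
    [[0,0,0],[0,0,3],85],
  ],
)

```text
time: 16.78
tool_pos: [0.5973, 0.048, 0.171]
tcp_rot: [-3.14, 0.097, -0.007]
wrist_force: [-1.3, -0.5, 9.0]
width: 0.994
grip_force: 5.0
```

Call:
step_arm(
  targets=[
    [[0,0,0],[0,0,3],85],
    [[0,0,0],[0,0,3],85],
  ],
)

```text
time: 16.95
tool_pos: [0.5975, 0.048, 0.1654]
tcp_rot: [-3.14, 0.097, -0.008]
wrist_force: [-2.4, 0.4, 8.5]
width: 0.995
grip_force: 5.8
```

Call:
step_arm(
  targets=[
    [[0,0,0],[0,0,3],85],
    [[0,0,0],[0,0,3],85],
  ],
)

```text
time: 17.12
tool_pos: [0.5974, 0.048, 0.1591]
tcp_rot: [-3.14, 0.097, -0.008]
wrist_force: [-1.1, -0.8, 7.2]
width: 0.997
grip_force: 3.2
```

Call:
step_arm(
  targets=[
    [[0,0,0],[0,0,3],85],
    [[0,0,0],[0,0,3],85],
  ],
)

```text
time: 17.28
tool_pos: [0.5977, 0.048, 0.1531]
tcp_rot: [-3.14, 0.097, -0.009]
wrist_force: [-0.5, 0.3, 7.7]
width: 0.994
grip_force: 2.9
```

Call:
step_arm(
  targets=[
    [[0,0,0],[0,0,3],85],
    [[0,0,0],[0,0,3],85],
  ],
)

```text
time: 17.45
tool_pos: [0.5977, 0.0479, 0.147]
tcp_rot: [-3.14, 0.097, -0.009]
wrist_force: [1.1, -0.1, 5.9]
width: 0.996
grip_force: 2.5
```

Call:
step_arm(
  targets=[
    [[0,0,0],[0,0,3],85],
    [[0,0,0],[0,0,3],85],
  ],
)

```text
time: 17.62
tool_pos: [0.5976, 0.0479, 0.1407]
tcp_rot: [-3.14, 0.097, -0.008]
wrist_force: [0.8, 0.4, 4.8]
width: 0.992
grip_force: 2.2
```

Call:
step_arm(
  targets=[
    [[0,0,0],[0,0,1.5],85],
    [[0,0,0],[0,0,0],80],
  ],
  grip_force=25,
)

```text
time: 17.78
tool_pos: [0.5968, 0.0479, 0.138]
tcp_rot: [-3.14, 0.097, -0.005]
wrist_force: [2.2, -0.1, 3.2]
width: 0.94
grip_force: 2.0
```

Call:
step_arm(
  targets=[
    [[0,0,0],[0,0,0],76],
    [[0,0,0],[0,0,0],72],
    [[0,0,0],[0,0,0],68],
  ],
)

```text
time: 18.03
tool_pos: [0.5958, 0.0479, 0.137]
tcp_rot: [-3.14, 0.098, -0.001]
wrist_force: [1.1, -0.2, 3.2]
width: 0.796
grip_force: 2.0
```

Call:
step_arm(
  targets=[
    [[0,0,0],[0,0,0],64],
    [[0,0,0],[0,0,0],60],
    [[0,0,0],[0,0,0],57],
  ],
)

```text
time: 18.28
tool_pos: [0.595, 0.048, 0.1366]
tcp_rot: [-3.14, 0.098, 0.001]
wrist_force: [0.6, -0.1, 2.9]
width: 0.672
grip_force: 21.1
```

Both levers are squeezed to 57.4 mm over their faces (home is 58 mm) and stopped there. I'll hold for a moment, then open, rise and check.

Call:
step_arm(
  targets=[
    [[0,0,0],[0,0,0],55],
    [[0,0,0],[0,0,0],55],
    [[0,0,0],[0,0,0],85],
    [[0,0,0],[0,0,0],85],
    [[0,0,0],[0,0,0],85],
  ],
)

```text
time: 18.7
tool_pos: [0.5945, 0.0478, 0.1357]
tcp_rot: [3.14, -0.098, -0.003]
wrist_force: [-0.6, -0.4, -0.3]
width: 0.993
grip_force: 0.0
```

Call:
step_arm(
  targets=[
    [[0,0,0],[0,0,0],85],
    [[0,0,0],[0,0,-10],85],
    [[0,0,0],[0,0,-30],85],
    [[0,0,0],[0,0,-40],85],
    [[0,0,0],[-30,0,-20],85],
  ],
)

```text
time: 19.12
tool_pos: [0.5709, 0.0495, 0.2424]
tcp_rot: [-3.14, 0.098, -0.016]
wrist_force: [0.9, 0.4, 2.2]
width: 0.995
grip_force: 0.0
```

Call:
step_arm(
  targets=[
    [[0,0,0],[-40,0,0],85],
    [[0,0,0],[-40,0,0],85],
    [[0,0,0],[0,0,0],85],
    [[0,0,0],[0,0,0],85],
  ],
)

```text
time: 19.45
tool_pos: [0.4828, 0.0548, 0.2365]
tcp_rot: [3.14, -0.097, -0.002]
wrist_force: [0.3, -1.3, 0.7]
width: 0.994
grip_force: 0.0
```

Run:
```python
from h import *
s=read_state();print(s['time'],s['tool_pos'],s['wrist_force'])
a=save('wrist','w8.png');b=save('scene','s8.png')
c=calibration('wrist');u,v=proj(c,[.5955,.048,.11])[0].astype(int);print(u,v)
v0=max(v-90,0);u2,v2=proj(calibration('scene'),[.5955,.048,.09])[0].astype(int)
cv2.imwrite('pics/c8.png',np.hstack([cv2.resize(a[v0:v0+180,u-90:u+90],(400,400),interpolation=2),cv2.resize(b[v2-55:v2+55,u2-55:u2+55],(400,400),interpolation=2)])[:,:,::-1])
```

```text
19.45 [0.48283174 0.05477982 0.23650385] [ 0.25366403 -1.29078142  0.68594099]
325 68
```

View pics/c8.png

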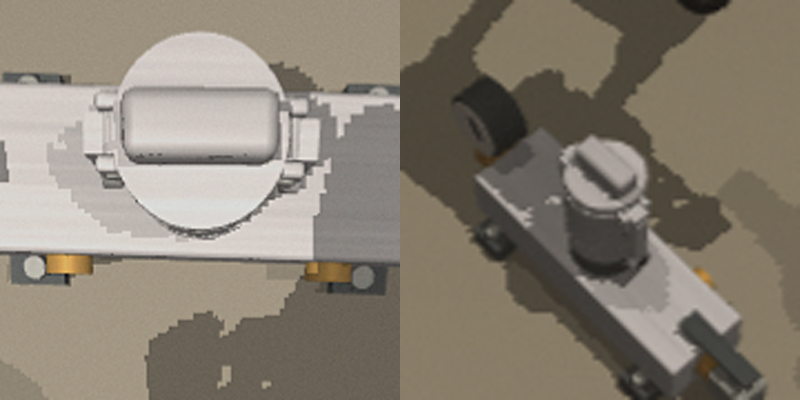

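The plug is seated (flange centred near (200,130) in the left crop), both levers hang flat against the coupler at (95,140) and (308,140), and nothing touches it. Handing in.

```bash
python3 -c "from workcell import *;print(finish_job())"
```

```text
the job is handed in; nothing more can be done
None
```

The aluminium plug is fully home, both cam levers lie flat along the coupler, the gripper has let go of everything, and the job was handed in at about 19.5 s of the 53 s allowed. The press peaked at 18 N and the lever squeeze at about 21 N.

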